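Build up the air compressor's filter tower

TASK

Assemble the breathing-air filter tower on the base with the yellow plate, building it up in place one part at a time: first the blue stage, on it the black, on that the red, and the white cap on top, each upright and fully down over the spigot of the part below. Leave the green stage, the jar and the spanner where they are.

Things in the scene. Friction and masses are not known exactly. Their poses are not given: they have to be found in the camera images.
- base: the tower's base, bolted down (it cannot move): yellow square plate 88 x 88 mm, 12 mm thick, carrying a bare-steel round hub of diameter 56 mm whose flat top is 30 mm above the bench, with the same tapered spigot on it (9 mm high, tip at 39 mm). Origin: centre of the plate's underside, on the hub's axis, on the bench; z up
- blue_stage: blue round filter stage, diameter 56 mm, body 40 mm high, standing upright. On top a tapered centring spigot 9 mm high (diameter 28 mm at its foot, 16 mm at its tip), so 49 mm overall; underneath a matching round socket, diameter 33 mm, 11 mm deep. About 0.18 kg, plain vertical sides to grip. Origin: centre of the underside, z up along its axis. Seated on another part, its underside rests on the flat top shoulder of that part (30 mm above the base's origin when on the base).
- black_stage: black round filter stage, diameter 56 mm, body 40 mm high, standing upright. On top a tapered centring spigot 9 mm high (diameter 28 mm at its foot, 16 mm at its tip), so 49 mm overall; underneath a matching round socket, diameter 33 mm, 11 mm deep. About 0.18 kg, plain vertical sides to grip. Origin: centre of the underside, z up along its axis. Seated on another part, its underside rests on the flat top shoulder of that part (40 mm above the origin of the stage below).
- red_stage: red round filter stage, diameter 56 mm, body 40 mm high, standing upright. On top a tapered centring spigot 9 mm high (diameter 28 mm at its foot, 16 mm at its tip), so 49 mm overall; underneath a matching round socket, diameter 33 mm, 11 mm deep. About 0.18 kg, plain vertical sides to grip. Origin: centre of the underside, z up along its axis. Seated on another part, its underside rests on the flat top shoulder of that part (40 mm above the origin of the stage below).
- white_cap: white closing cap: round body of diameter 56 mm, 32 mm high, with a small brass outlet fitting (diameter 22 mm, then 14 mm) on top of it up to 44 mm overall; same socket underneath (diameter 33 mm, 11 mm deep). About 0.15 kg. Standing upright; origin: centre of the underside, z up along its axis; 40 mm above the origin of the stage below when seated.
- green_stage: green filter stage of the same shape as the others, for another machine: leave it. Origin: centre of the underside.
- tin: small round jar with an orange lid and a paper label, diameter 50 mm, 55 mm high, standing among the stages: leave it. Origin: centre of the underside.
- spanner: steel spanner, 190 mm long, lying at the far edge of the work area across the robot's view: leave it. Origin: on its underside, near its middle.
Mind the look-alikes: they are no part of the job. What is meant by the base is not orange or pink, and is the smaller of those in its own colour.

How it is judged:
On the way, in this order (a step that is already met when the one before it is completed fails the run):
1. blue stage seated on the base (horizontal distance between blue_stage and base below 0.006 m and z of blue_stage in the frame of base between 0.027 and 0.033 m and angle between blue_stage's own z axis and vertical below 0.07 rad), for 0.2 s.
2. black stage seated on the blue one (all of step 1 and horizontal distance between black_stage and blue_stage below 0.006 m and z of black_stage in the frame of blue_stage between 0.037 and 0.043 m and angle between black_stage's own z axis and vertical below 0.07 rad), for 0.2 s.
3. red stage seated on the black one (all of step 2 and horizontal distance between red_stage and black_stage below 0.006 m and z of red_stage in the frame of black_stage between 0.037 and 0.043 m and angle between red_stage's own z axis and vertical below 0.07 rad), for 0.2 s.
4. white cap seated on the red stage (all of step 3 and horizontal distance between white_cap and red_stage below 0.006 m and z of white_cap in the frame of red_stage between 0.037 and 0.043 m and angle between white_cap's own z axis and vertical below 0.07 rad), for 0.2 s.
At the end, for the whole second after the job is handed in: Blue stage on the base, black on blue, red on black, white cap on red: each within 6 mm of the axis of the part below, its underside within 3 mm of that part's top shoulder, upright within 0.07 rad (4 degrees), at rest (slower than 0.02 m/s and 0.2 rad/s) and released (all of step 4 and linear speed of each of blue_stage, black_stage, red_stage, white_cap below 0.02 m/s and angular speed of each of blue_stage, black_stage, red_stage, white_cap below 0.2 rad/s); the robot touches nothing.
It fails at once if the green stage is moved more than 30 mm or tipped over (distance of green_stage from where it was at the start of the episode above 0.03 m or angle between green_stage's own z axis and vertical above 0.5 rad).
It fails at once if the jar is moved more than 30 mm or tipped over (distance of tin from where it was at the start of the episode above 0.03 m or angle between tin's own z axis and vertical above 0.5 rad).
It fails at once if the spanner is moved more than 30 mm or tipped over (distance of spanner from where it was at the start of the episode above 0.03 m or angle between spanner's own z axis and vertical above 0.5 rad).
It also fails if it takes over 96 s, if anything falls off the work surface, if the arm or the gripper's body presses on something with over 40 N, if the wrist force passes 120 N, or if a joint passes its speed limit or range.

ROBOT

A 7-joint arm with a two-finger parallel gripper is mounted at the origin on the work surface. World frame = base frame: x ahead of the robot, y to its left, z up, the work surface at z = 0. Lengths are in m, angles in rad, forces in N, time in s.
With the tool pointing down it reaches from about 0.4 to 0.85 m from the base axis. Payload 10.4 kg.
Tool frame: the origin (TCP) lies midway between the tips of the shut fingers; the grasp point (between the pads) lies 19 mm behind it; z points along the fingers, y is the direction in which the jaws open and shut (so a half turn about z gives the same grasp; the last joint's range is limited). The gripper opens to 85 mm and grips with 20 to 120 N. Pads are 22 mm wide; open, the fingers measure 114 mm over their backs; the gripper's body (76 mm by 85 mm) begins 54 mm behind the grasp point. The pads swing forward as they close: fully open they stand 13 mm farther back than shut.
Start: joints at [1.206, 0.332, -0.065, 1.46, 0.022, 1.35, -0.088], TCP at [0.21, -0.589, 0.231] pointing down, gripper open.
Joint ranges: [-2.6, 2.6], [-0.5, 2.12], [-1.47, 1.34], [0.16, 2.42], [-1.27, 4.41], [0.06, 2.06], [-2.6, 2.6]. Speed limits (rad/s): [2.22, 2.22, 2.79, 2.79, 3.14, 3.14, 3.14].

INTERFACE

Orientations are given as a unit quaternion [x, y, z, w].
In Python, from workcell import manip, viewer gives the robot as it stands.
- The arm moves only by the tool move_arm, never from a script. Its argument "deltas" is a list of rows, each a list of 7 numbers: the shift along the tool's x, y, z in m, then the turn, a rotation vector about the tool's x, y, z in degrees, then the opening, from -1 (shut) to 1 (fully open). In form: [[dx, dy, dz, wx, wy, wz, gripper], ...]. A call has 1 to 10 rows; each row shifts and turns the commanded pose from where the row before left it, along the tool's axes as they then stand; what a row does not reach is not made up. A row lasts 1/8 s, in which the tool goes at most 62.5 mm and 10.7 degrees, less where a joint would pass 70% of its speed; a pose out of reach is approached as far as the arm can. A call with a gripper value outside its range is refused whole. The fingers move at their own pace and stop on an object; "force" is the grip in N (left out, the last holds). Time passes only in rows, so rows that do not move let the fingers close. It gives the time, the measured TCP pose, the force and the opening at its end, in the units of the state.
- manip.get_obs(): the state, without advancing time (a new reading comes with each control period).
- viewer.camera(name): name is "scene" or "top" or "wrist"; returns (picture, depth): 480x640x3 uint8, red, green, blue; 480x640 float32, m along the optical axis (not along the pixel's ray), 0 where there is no reading.
- viewer.calibration(name): a dict with "fx", "fy", "cx", "cy" (pixels), "R" (3x3) and "t" (3): a world point X has camera coordinates R X + t; the wrist camera has in their place "T_tool_cam" (4x4, takes a point from camera to tool coordinates, whose origin is the TCP and whose axes are the flange's). Camera axes: x right, y down, z forward; pixel columns grow to the right and rows downward; lengths in m; the calibration is good to about 2 mm. The wrist camera is an equidistant fisheye: a pixel r from the principal point sees the ray r / f radians off the axis. A picture is of the moment at which its call begins: read the wrist's pose just before it. calibration takes no time and is no camera call.
- manip.hand_in(): hands the job in, once; it reports no verdict.
The state is a dict: "clock": time; "joint_pos": joint angles; "joint_velocities": joint speeds; "tau": joint torques, N m; "position": TCP position; "ee_rot": TCP orientation; "ft_force": force on the tool from outside, world axes, zero at the start; "torque": the same for the moment, N m; "grip_width": opening from 0.0 (shut) to 1.0 (fully open).
Only numpy, scipy, OpenCV 4.12 (cv2) and the standard library are available. Lean on these libraries where they do the work, as an engineer would, in place of code of your own. Each camera call takes 0.05 s, during which the arm holds its last target.

## Working session

There is one attempt and no reset: what is moved stays moved. The work goes in short steps, Python scripts to look and compute and a tool call to move; the robot and the scene stay as the last step left them, time stands still between calls to the robot, and variables do not carry over. Pictures are saved under pics/ and viewed, and the job is handed in when it is done.

Besides the shell and the picture viewer there is one more tool, called as name(argument=value, ...), one argument or row to a line, values as JSON. move_arm: Moves the arm, as the interface text tells. Its arguments: {"type":"object","properties":{"deltas":{"type":"array"},"force":{"type":"number"}},"required":["deltas"]}

```bash
ls; mkdir -p pics
python3 - <<'E'
from workcell import manip, viewer
import cv2,numpy as np
print(manip.get_obs())
for n in ["scene","top"]:
    p,d=viewer.camera(n); np.savez(f"pics/{n}0.npz",p=p,d=d)
    cv2.imwrite(f"pics/{n}0.png",p[:,:,::-1]); print(n,viewer.calibration(n))
print(viewer.calibration("wrist"))
E
```

```text
pics
{'clock': 0.0, 'joint_pos': array([ 1.2063945 ,  0.33288726, -0.06473486,  1.46096692,  0.02158696,
        1.34990834, -0.08852024]), 'joint_velocities': array([ 1.64726255e-03, -2.52027335e-03,  8.09015758e-05, -5.03208492e-04,
       -9.55698461e-04, -1.94939643e-03, -5.88450920e-04]), 'tau': array([ 8.32811367e-06, -6.25438285e+01,  4.91247664e-02, -3.91607523e+01,
        1.61383575e-02,  9.84633429e-03, -5.79829987e-06]), 'position': array([ 0.20937709, -0.58846963,  0.23049419]), 'ee_rot': array([ 9.85429012e-01,  1.70085622e-01, -1.47764584e-04, -7.22430441e-04]), 'ft_force': array([-0.82803582, -0.08175207, -0.12383263]), 'torque': array([-0.01424853,  0.01199116, -0.01329582]), 'grip_width': 1.0021030477023456}
scene {'fx': 598.0572079073213, 'fy': 598.0572079073213, 'cx': 324.77694547070473, 'cy': 230.7299654542632, 'R': array([[-0.81040979,  0.58569514,  0.01404162],
       [ 0.39532556,  0.56437509, -0.72470577],
       [-0.43238139, -0.58175764, -0.68891537]]), 't': array([ 0.38382152, -0.17983781,  1.53250674])}
top {'fx': 469.8443787232841, 'fy': 469.8443787232841, 'cx': 322.27148627847606, 'cy': 238.31057594212945, 'R': array([[-0.02459213, -0.99934109, -0.02669483],
       [-0.99450986,  0.02717262, -0.10105336],
       [ 0.10171214,  0.02406316, -0.9945228 ]]), 't': array([0.03608506, 0.50931495, 0.97551684])}
{'fx': 371.64829954431775, 'fy': 371.64829954431775, 'cx': 315.2491216102082, 'cy': 235.69830421203488, 'T_tool_cam': array([[-4.47680011e-06, -9.47144224e-01, -3.20808071e-01,
         8.31474283e-02],
       [ 9.99999927e-01,  1.18590459e-04, -3.64077711e-04,
         2.42471348e-04],
       [ 3.82878878e-04, -3.20808049e-01,  9.47144154e-01,
        -1.43763823e-01],
       [ 0.00000000e+00,  0.00000000e+00,  0.00000000e+00,
         1.00000000e+00]])}
```

View pics/scene0.png

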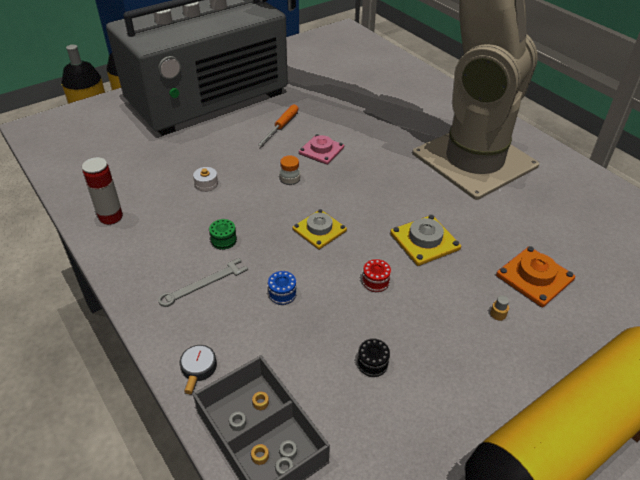

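View pics/top0.png

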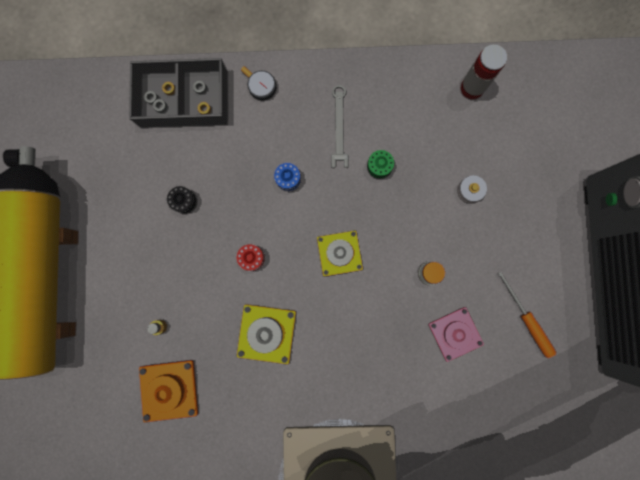

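The scene picture shows two yellow-plate bases: a small one at (320,228) and a larger one at (426,239). Pink (322,148) and orange (536,273) are ruled out by colour. The stages are blue (282,287), black (374,357), red (377,275), white cap (205,178) and green (222,234), with the jar at (290,168). In the top view the small yellow base is at (340,254), the large at (266,334), blue (288,177), black (181,200), red (250,257), cap (473,188), green (381,164), jar (433,272) and spanner (340,125). I'll measure the sizes next.

```bash
cat > h.py <<'E'
import numpy as np,cv2
from workcell import manip,viewer
def load(n,tag): 
    z=np.load(f"pics/{n}{tag}.npz"); return z['p'],z['d']
def world(n,d):
    c=viewer.calibration(n); v,u=np.mgrid[0:480,0:640]
    X=np.stack([(u-c['cx'])/c['fx']*d,(v-c['cy'])/c['fy']*d,d],-1)
    return (X-c['t'])@c['R']
def proj(n,X):
    c=viewer.calibration(n); q=c['R']@np.asarray(X)+c['t']; return c['fx']*q[0]/q[2]+c['cx'],c['fy']*q[1]/q[2]+c['cy']
E
python3 - <<'E'
from h import *
pix={'top':dict(sy=(340,254),by=(266,334),blue=(288,177),black=(181,200),red=(250,257),cap=(473,188),green=(381,164),tin=(433,272),pink=(456,334),orange=(168,393)),
'scene':dict(sy=(320,228),by=(426,239),blue=(282,287),black=(374,357),red=(377,275),cap=(205,178),green=(222,234),tin=(290,168),pink=(322,148),orange=(536,273))}
for n in pix:
    p,d=load(n,'0'); W=world(n,d)
    print(n, 'bench z', W[...,2][(d>0)&(abs(W[...,2])<.03)].mean())
    for k,(u,v) in pix[n].items():
        r=40; s=np.s_[max(v-r,0):v+r,max(u-r,0):u+r]
        w=W[s]; ok=(d[s]>0)&(w[...,2]>.008)
        nl,lab,st,ce=cv2.connectedComponentsWithStats(ok.astype(np.uint8))
        l=lab[min(v,r),min(u,r)]
        m=(lab==l)&ok
        pts=w[m]; zt=np.percentile(pts[:,2],97)
        # upper flat region
        out=[]
        rect=cv2.minAreaRect((pts[:,:2]*1000).astype(np.float32))
        hi=pts[pts[:,2]>zt-.016]
        (cx,cy),rad=cv2.minEnclosingCircle((hi[:,:2]*1000).astype(np.float32))
        print(k,l,m.sum(),'ztop %.3f max %.3f'%(zt,pts[:,2].max()),'rect',np.round(rect[0]),np.round(rect[1]),round(rect[2]),'top circ',round(cx,1),round(cy,1),'r',round(rad,1))
E
```

```text
top bench z 0.00018657582826628116
sy 1 1580 ztop 0.033 max 0.042 rect [479. -13.] [88. 88.] 8 top circ 476.3 -14.2 r 51.2
by 1 2861 ztop 0.043 max 0.053 rect [311. 148.] [114. 114.] 81 top circ 310.6 147.7 r 36.0
blue 1 597 ztop 0.046 max 0.050 rect [646.  95.] [56. 55.] 86 top circ 646.4 95.2 r 28.4
black 1 639 ztop 0.046 max 0.050 rect [603. 326.] [55. 55.] 6 top circ 602.8 326.6 r 28.7
red 1 597 ztop 0.046 max 0.051 rect [473. 176.] [55. 55.] 44 top circ 473.1 176.3 r 28.1
cap 1 602 ztop 0.042 max 0.046 rect [ 608. -301.] [54. 55.] 87 top circ 608.0 -301.4 r 28.3
green 7 600 ztop 0.046 max 0.050 rect [ 668. -106.] [56. 55.] 27 top circ 668.2 -106.3 r 28.5
tin 1 507 ztop 0.057 max 0.058 rect [ 431. -203.] [47. 48.] 59 top circ 431.0 -204.4 r 22.5
pink 1 1651 ztop 0.033 max 0.040 rect [ 301. -254.] [88. 88.] 23 top circ 300.3 -253.9 r 49.4
orange 1 3100 ztop 0.044 max 0.052 rect [196. 357.] [117. 117.] 6 top circ 197.0 357.3 r 37.5
scene bench z 0.003372646872442583
sy 5 1148 ztop 0.037 max 0.044 rect [480. -14.] [92. 92.] 8 top circ 475.5 -0.1 r 44.0
by 4 2050 ztop 0.046 max 0.054 rect [308. 147.] [118. 123.] 81 top circ 311.3 146.3 r 38.3
blue 5 795 ztop 0.048 max 0.054 rect [647.  94.] [57. 56.] 22 top circ 646.7 95.6 r 29.9
black 1 990 ztop 0.048 max 0.054 rect [604. 325.] [57. 56.] 86 top circ 604.9 324.8 r 30.0
red 6 761 ztop 0.048 max 0.053 rect [474. 176.] [58. 56.] 67 top circ 474.4 175.8 r 30.1
cap 17 469 ztop 0.046 max 0.051 rect [ 609. -302.] [58. 55.] 85 top circ 608.1 -302.3 r 29.9
green 8 665 ztop 0.049 max 0.054 rect [ 669. -106.] [57. 56.] 58 top circ 668.5 -107.7 r 30.0
tin 16 500 ztop 0.060 max 0.063 rect [ 434. -205.] [50. 52.] 4 top circ 433.8 -206.6 r 25.6
pink 22 785 ztop 0.038 max 0.044 rect [ 296. -259.] [109.  94.] 26 top circ 301.4 -254.0 r 32.7
orange 1 2552 ztop 0.047 max 0.057 rect [199. 356.] [122. 117.] 6 top circ 196.7 355.6 r 39.7
```

Both views agree to about 2 mm. The small yellow base measures 88 x 88 mm at (0.479, -0.013), while the other yellow plate is 114 mm. I'll check that choice in a crop.

Run:
```python
from h import *
p,d=load('top','0'); a=cv2.resize(p[204:364,220:400],None,fx=4,fy=3.6,interpolation=cv2.INTER_CUBIC)
cv2.imwrite('pics/crop_base.png',a[:,:,::-1])
W=world('top',d)
# hub: z 24..36 
s=np.s_[220:290,305:375]; w=W[s]; 
m=(w[...,2]>.024)&(d[s]>0); q=w[m]; print(cv2.minEnclosingCircle((q[:,:2]*1000).astype(np.float32)), q[:,:2].mean(0))
m=(w[...,2]>.034)&(d[s]>0); q=w[m]; print('spigot',q[:,:2].mean(0),len(q))
```

```text
((478.8824768066406, -13.079883575439453), 27.680377960205078) [ 0.47859183 -0.01301232]
spigot [ 0.47915603 -0.0141108 ] 39
```

View pics/crop_base.png

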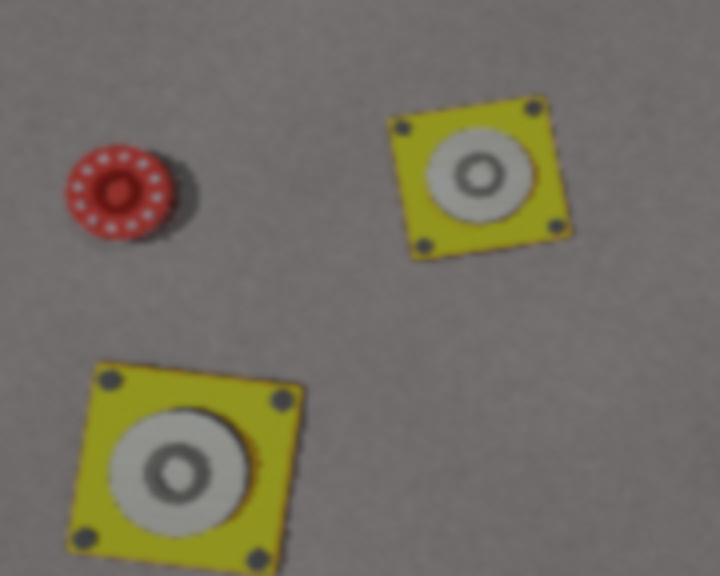

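move_arm(
  deltas=[
    [0,0,0,0,0,9.8,1],
    [0,0,0,0,0,9.8,1],
    [0.024,-0.038,0,0,0,0,1],
    [0.024,-0.038,0,0,0,0,1],
    [0.024,-0.038,0,0,0,0,1],
    [0.024,-0.038,0,0,0,0,1],
  ],
  force=50,
)

```text
clock: 0.85
position: [0.3061, -0.4354, 0.231]
ee_rot: [1.0, -0.0, -0.0, -0.0]
ft_force: [0.5, -0.0, 0.4]
grip_width: 1.002
```

The crop shows the smaller yellow plate at top right, with its steel hub centred near crop (480,175), which gives (0.479, -0.013). The larger yellow base is at lower left. Heading for blue.

move_arm(
  deltas=[
    [0.031,-0.048,0,0,0,0,1],
    [0.031,-0.048,0,0,0,0,1],
    [0.031,-0.048,0,0,0,0,1],
    [0.031,-0.048,0,0,0,0,1],
    [0.031,-0.048,0,0,0,0,1],
    [0.031,-0.048,0,0,0,0,1],
    [0.031,-0.048,0,0,0,0,1],
    [0.031,-0.048,0,0,0,0,1],
    [0.031,-0.048,0,0,0,0,1],
    [0.031,-0.048,0,0,0,0,1],
  ],
)

```text
clock: 2.1
position: [0.6164, 0.0443, 0.231]
ee_rot: [1.0, -0.0, -0.0, 0.0]
ft_force: [1.1, 0.0, 1.5]
grip_width: 0.998
```

move_arm(
  deltas=[
    [0.03,-0.0505,0.02,0,0,0,1],
    [0,0,0.04,0,0,0,1],
    [0,0,0.04,0,0,0,1],
    [0,0,0,0,0,0,1],
  ],
)

```text
clock: 2.6
position: [0.6436, 0.0929, 0.1278]
ee_rot: [1.0, -0.0, -0.003, 0.001]
ft_force: [0.3, 0.2, 1.4]
grip_width: 1.0
```

```bash
cat >> h.py <<'E'
from scipy.spatial.transform import Rotation as Rn
def wrist(tag):
    o=manip.get_obs(); p,d=viewer.camera('wrist'); c=viewer.calibration('wrist')
    cv2.imwrite(f'pics/wrist{tag}.png',p[:,:,::-1])
    v,u=np.mgrid[0:480,0:640]; x=(u-c['cx'])/c['fx'];y=(v-c['cy'])/c['fy'];th=np.hypot(x,y)
    k=np.where(th>1e-9,np.tan(th)/np.maximum(th,1e-9),1)
    X=np.stack([x*k*d,y*k*d,d],-1); T=c['T_tool_cam']
    X=X@T[:3,:3].T+T[:3,3]; W=X@Rn.from_quat(o['ee_rot']).as_matrix().T+o['position']
    return o,p,d,W
def circ(W,d,xy,zlo,zhi,R=.05):
    m=(d>0)&(W[...,2]>zlo)&(W[...,2]<zhi)&(np.hypot(W[...,0]-xy[0],W[...,1]-xy[1])<R)
    q=W[m]
    if len(q)<20: return None
    c,r=cv2.minEnclosingCircle((q[:,:2]*1000).astype(np.float32))
    return len(q),np.round(c,1),round(r,1),np.round(q.mean(0)*1000,1)
E
python3 - <<'E'
from h import *
o,p,d,W=wrist('1'); print(o['position'],o['ee_rot'])
print(circ(W,d,(.6465,.095),.035,.06),circ(W,d,(.6465,.095),.044,.06))
E
```

```text
[0.64358648 0.0929405  0.12784658] [ 9.99994643e-01 -2.20355496e-05 -3.23322258e-03  5.10412272e-04]
(5345, array([647.1,  94.8]), 28.4, array([648.7,  95. ,  41.8])) (626, array([647.2,  95. ]), 13.1, array([649.7,  95.1,  46.8]))
```

View pics/wrist1.png

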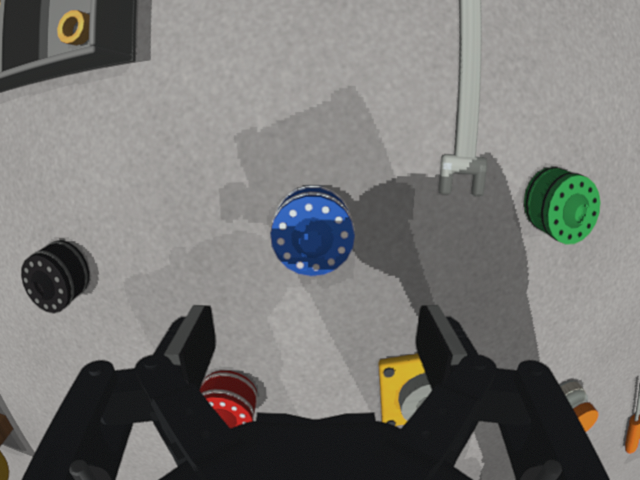

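The wrist view shows blue at (312,232), measured at (0.647, 0.095), which agrees with the fixed cameras. The jaws straddle it in y. Descending.

move_arm(
  deltas=[
    [0,0,0.03,0,0,0,1],
    [0,0,0.03,0,0,0,1],
    [0,0,0.03,0,0,0,1],
    [0,0,0,0,0,0,1],
    [0,0,0,0,0,0,1],
  ],
)

```text
clock: 3.28
position: [0.6472, 0.0937, 0.0439]
ee_rot: [1.0, -0.0, 0.002, -0.0]
ft_force: [-0.2, 0.1, -0.6]
grip_width: 1.002
```

move_arm(
  deltas=[
    [0,-0.001,0.02,0,0,0,1],
    [0,0,0.017,0,0,0,1],
    [0,0,0,0,0,0,0.2],
    [0,0,0,0,0,0,-0.5],
    [0,0,0,0,0,0,-1],
    [0,0,0,0,0,0,-1],
    [0,0,0,0,0,0,-1],
  ],
  force=50,
)

```text
clock: 4.15
position: [0.6458, 0.0945, 0.0044]
ee_rot: [1.0, -0.0, 0.0, 0.0]
ft_force: [0.7, -0.3, -0.4]
grip_width: 0.64
```

move_arm(
  deltas=[
    [0,0,-0.015,0,0,0,-1],
    [0,0,-0.03,0,0,0,-1],
    [0,0,-0.035,0,0,0,-1],
    [-0.028,0.018,-0.01,0,0,0,-1],
    [-0.028,0.018,0,0,0,0,-1],
    [-0.028,0.018,0,0,0,0,-1],
    [-0.028,0.018,0,0,0,0,-1],
    [-0.028,0.018,0,0,0,0,-1],
    [-0.028,0.018,0,0,0,0,-1],
    [0,0,0,0,0,0,-1],
  ],
)

```text
clock: 5.4
position: [0.4765, -0.015, 0.0952]
ee_rot: [1.0, -0.001, 0.0, 0.001]
ft_force: [0.2, 0.9, -1.1]
grip_width: 0.643
```

Run:
```python
from h import *
o,p,d,W=wrist('2'); print(o['position'],o['ee_rot'],o['ft_force'],o['grip_width'])
x=o['position'][:2]
for a,b in((.115,.16),(.125,.16),(.13,.139),(.14,.16)): print(a,b,circ(W,d,x,a,b,.033))
print(circ(W,d,(.479,-.013),.006,.045,.06))
```

```text
[ 0.47648184 -0.01504512  0.09522792] [ 9.99998813e-01 -1.17215510e-03  2.22921407e-04  9.74931706e-04] [ 0.24047455  0.94797333 -1.06633483] 0.6428137681853721
0.115 0.16 (19920, array([480.9, -15. ]), 31.8, array([484.2, -15.1, 132.4]))
0.125 0.16 (18267, array([480.9, -15. ]), 31.8, array([482.9, -15.1, 133.5]))
0.13 0.139 (15627, array([480.9, -15. ]), 31.8, array([481.4, -15. , 132.8]))
0.14 0.16 (1083, array([487.4, -15.1]), 30.8, array([487.1, -15.6, 149. ]))
(11768, array([479.7, -13.5]), 60.0, array([497.1, -13.3,  18.8]))
```

View pics/wrist2.png

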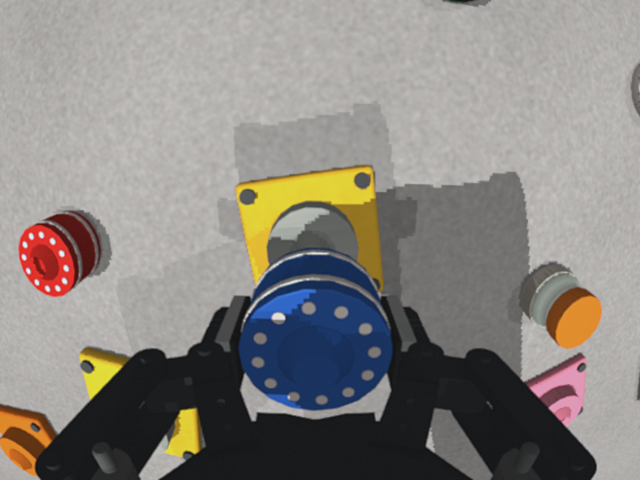

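```bash
cat >> h.py <<'E'
def held(p,d,W,x,zlo,zhi,col):
    P=p.astype(int); r,g,b=P[...,0],P[...,1],P[...,2]
    cm={'blue':(b>r+25),'red':(r>g+40),'black':(r<60),'white':(r>120)}[col]
    m=(d>0)&(W[...,2]>zlo)&(W[...,2]<zhi)&(np.hypot(W[...,0]-x[0],W[...,1]-x[1])<.034)&cm
    q=W[m]*1000; h=cv2.convexHull(q[:,:2].astype(np.float32))[:,0]
    from scipy.optimize import least_squares
    f=lambda t:np.hypot(h[:,0]-t[0],h[:,1]-t[1])-t[2]
    s=least_squares(f,[q[:,0].mean(),q[:,1].mean(),28],loss='soft_l1'); 
    return len(q),np.round(s.x,1),'z med',np.round(np.median(q[:,2]),1),'enc',cv2.minEnclosingCircle(q[:,:2].astype(np.float32))
E
python3 - <<'E'
from h import *
o,p,d,W=wrist('2b'); x=o['position']; print(x,o['ee_rot'])
print(held(p,d,W,x[:2]+[.004,0],.128,.140,'blue'))
# base hub/plate by wrist
P=p.astype(int); ym=(P[...,0]>150)&(P[...,2]<90)
m=ym&(d>0)&(np.hypot(W[...,0]-.479,W[...,1]+.013)<.07)&(W[...,2]<.02)
q=W[m]; print('plate',q[:,:2].min(0),q[:,:2].max(0),np.median(q[:,2]))
m=(d>0)&(np.hypot(W[...,0]-.479,W[...,1]+.013)<.04)&(W[...,2]<.034)&(W[...,2]>.025)
q=W[m]; print('hub',q[:,:2].min(0),q[:,:2].max(0),len(q))
E
```

```text
[ 0.47772181 -0.01404381  0.09540998] [ 9.99999269e-01 -6.81423549e-04  8.07412644e-04  5.87844986e-04]
(13659, array([479.1, -14. ,  28.1]), 'z med', np.float64(132.3), 'enc', ((478.96099853515625, -14.041888236999512), 28.541728973388672))
plate [ 0.45155332 -0.05331733] [0.52757352 0.03607049] 0.013059260629546349
hub [ 0.47258955 -0.04068699] [0.5069891  0.01416885] 2951
```

The held blue stage fits at (479.1, -14.0) and the hub at (479, -13.3), so it is aligned to within 1 mm. Lowering.

move_arm(
  deltas=[
    [0,-0.0005,0.015,0,0,0,-1],
    [0,0,0.015,0,0,0,-1],
    [0,0,0.012,0,0,0,-1],
    [0,0,0.01,0,0,0,-1],
    [0,0,0.005,0,0,0,-1],
    [0,0,0.003,0,0,0,-1],
    [0,0,0,0,0,0,-1],
  ],
)

```text
clock: 6.38
position: [0.478, -0.0129, 0.0346]
ee_rot: [1.0, -0.0, 0.0, 0.0]
ft_force: [-0.0, 0.4, -2.2]
grip_width: 0.647
```

move_arm(
  deltas=[
    [0,0,0.001,0,0,0,-1],
    [0,0,0.001,0,0,0,-1],
    [0,0,0,0,0,0,-1],
  ],
)

```text
clock: 6.75
position: [0.4782, -0.013, 0.0342]
ee_rot: [1.0, -0.0, 0.0, 0.001]
ft_force: [-11.6, -0.1, 25.7]
grip_width: 0.642
```

move_arm(
  deltas=[
    [0,0,-0.001,0,0,0,0],
    [0,0,0,0,0,0,1],
    [0,0,0,0,0,0,1],
    [0,0,0,0,0,0,1],
    [0,0,-0.02,0,0,0,1],
    [0,0,-0.04,0,0,0,1],
    [0,0,-0.05,0,0,0,1],
    [0,0,0,0,0,0,1],
  ],
)

```text
clock: 7.75
position: [0.48, -0.0129, 0.1468]
ee_rot: [1.0, -0.0, 0.003, 0.001]
ft_force: [-1.2, -0.1, -1.3]
grip_width: 1.001
```

Run:
```python
from h import *
o,p,d,W=wrist('3'); x=o['position']; print(x,o['ee_rot'],o['ft_force'])
print(held(p,d,W,(.479,-.013),.062,.076,'blue'))
p,d=viewer.camera('top'); W=world('top',d); print(held(p,d,W,(.479,-.013),.060,.076,'blue'))
```

```text
[ 0.47996224 -0.01286607  0.14677321] [ 9.99994619e-01 -1.86395239e-04  3.23285022e-03  5.25171414e-04] [-1.150757   -0.08473472 -1.25642151]
(4700, array([479.8, -12.8,  27.6]), 'z med', np.float64(71.2), 'enc', ((479.53558349609375, -12.541735649108887), 28.22016143798828))Traceback (most recent call last):
  File "<stdin>", line 4, in <module>
  File "h.py", line 30, in held
    q=W[m]*1000; h=cv2.convexHull(q[:,:2].astype(np.float32))[:,0]
                   ~~~~~~~~~~~~~~~~~~~~~~~~~~~~~~~~~~~~~~~~~~^^^^^
TypeError: 'NoneType' object is not subscriptable
```

View pics/wrist3.png

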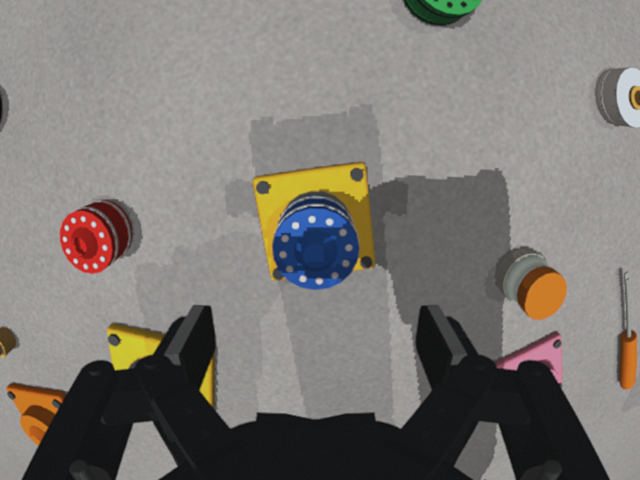

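Blue is seated: the shoulder measures z≈71 mm (70 expected), centred at (479.6, -12.7). The picture shows it upright at (316,245). On to black.

move_arm(
  deltas=[
    [0.0155,-0.042,0,0,0,0,1],
    [0.0155,-0.042,0,0,0,0,1],
    [0.0155,-0.042,0,0,0,0,1],
    [0.0155,-0.042,0,0,0,0,1],
    [0.0155,-0.042,0,0,0,0,1],
    [0.0155,-0.042,0,0,0,0,1],
    [0.0155,-0.042,0,0,0,0,1],
    [0.0155,-0.042,0,0,0,0,1],
    [0,0,0,0,0,0,1],
    [0,0,0,0,0,0,1],
  ],
)

```text
clock: 9.1
position: [0.6012, 0.3223, 0.1415]
ee_rot: [1.0, -0.0, -0.001, 0.001]
ft_force: [0.5, -0.7, -0.3]
grip_width: 1.004
```

Run:
```python
from h import *
o,p,d,W=wrist('4'); x=o['position']; print(x,o['ee_rot'])
print(held(p,d,W,(.6035,.326),.036,.046,'black'),circ(W,d,(.6035,.326),.036,.06,.04))
```

```text
[0.60118381 0.3223368  0.14146562] [ 9.99999125e-01 -2.35216298e-05 -1.07182879e-03  7.75373374e-04]
(3941, array([604. , 326.7,  27.3]), 'z med', np.float64(41.3), 'enc', ((604.038818359375, 326.4922180175781), 27.69284439086914)) (4796, array([603.7, 326.9]), 28.2, array([605. , 326.8,  41.9]))
```

View pics/wrist4.png

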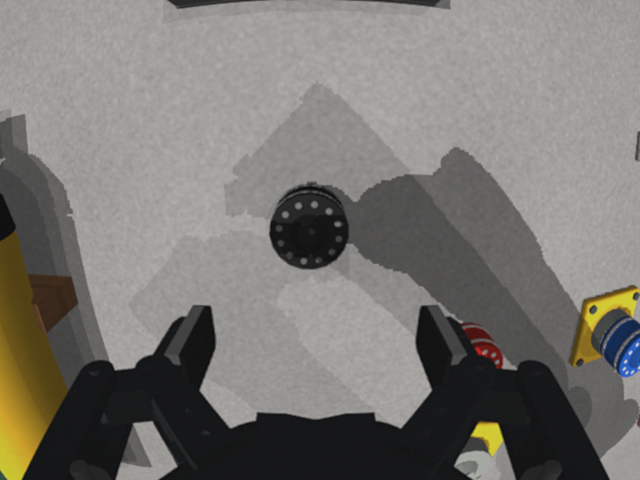

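Black is at (309,228) in the wrist view, measured at (0.6038, 0.3265). Descending and grasping.

move_arm(
  deltas=[
    [0.0025,-0.004,0.03,0,0,0,1],
    [0,0,0.035,0,0,0,1],
    [0,0,0.035,0,0,0,1],
    [0,0,0.02,0,0,0,1],
    [0,0,0.015,0,0,0,1],
    [0,0,0,0,0,0,1],
    [0,0,0,0,0,0,1],
  ],
)

```text
clock: 10.02
position: [0.6049, 0.3274, 0.0096]
ee_rot: [1.0, -0.0, 0.001, -0.0]
ft_force: [-0.2, -0.3, 1.2]
grip_width: 1.001
```

move_arm(
  deltas=[
    [0,0,0,0,0,0,0.2],
    [0,0,0,0,0,0,-0.5],
    [0,0,0,0,0,0,-1],
    [0,0,0,0,0,0,-1],
    [0,0,0,0,0,0,-1],
  ],
)

```text
clock: 10.65
position: [0.6048, 0.3273, 0.0093]
ee_rot: [1.0, -0.0, 0.001, -0.0]
ft_force: [-0.8, -1.0, 5.0]
grip_width: 0.645
```

move_arm(
  deltas=[
    [0,0,-0.015,0,0,0,-1],
    [0,0,-0.035,0,0,0,-1],
    [0,0,-0.045,0,0,0,-1],
    [0,0,-0.035,0,0,0,-1],
    [-0.0125,0.034,0,0,0,0,-1],
    [-0.0125,0.034,0,0,0,0,-1],
    [-0.0125,0.034,0,0,0,0,-1],
    [-0.0125,0.034,0,0,0,0,-1],
    [-0.0125,0.034,0,0,0,0,-1],
  ],
)

```text
clock: 11.78
position: [0.5411, 0.156, 0.1389]
ee_rot: [1.0, -0.0, 0.0, 0.0]
ft_force: [1.0, 0.3, -1.4]
grip_width: 0.641
```

move_arm(
  deltas=[
    [-0.0125,0.034,0,0,0,0,-1],
    [-0.0125,0.034,0,0,0,0,-1],
    [-0.0125,0.034,0,0,0,0,-1],
    [-0.0125,0.034,0,0,0,0,-1],
    [-0.0125,0.034,0,0,0,0,-1],
    [0,0,0,0,0,0,-1],
    [0,0,0,0,0,0,-1],
    [0,0,0,0,0,0,-1],
  ],
)

```text
clock: 12.78
position: [0.4794, -0.0117, 0.1385]
ee_rot: [1.0, 0.001, 0.0, -0.0]
ft_force: [-0.5, -0.9, -2.0]
grip_width: 0.641
```

Run:
```python
from h import *
o,p,d,W=wrist('5'); x=o['position']; print(x,o['ee_rot'],o['ft_force'],o['grip_width'])
z=x[2]-.009+.04
print(held(p,d,W,x[:2]+[.002,0],z-.004,z+.004,'black'),held(p,d,W,x[:2]+[.002,0],z+.005,z+.012,'black'))
```

```text
[ 0.47943486 -0.01174522  0.13853024] [ 9.99999697e-01  7.42499051e-04  1.80405406e-04 -1.50437478e-04] [-0.51613889 -0.93841828 -2.0341946 ] 0.6408286772905145
(11991, array([478.8, -11.7,  28.2]), 'z med', np.float64(170.4), 'enc', ((481.14410400390625, -11.789728164672852), 30.576730728149414)) (2045, array([483. , -11.8,  29.9]), 'z med', np.float64(177.5), 'enc', ((483.1448974609375, -11.686223030090332), 30.507572174072266))
```

View pics/wrist5.png

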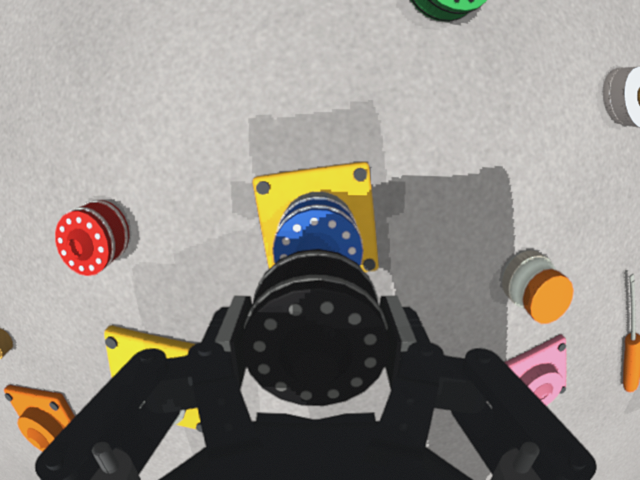

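Black is held at (313,345), level, and within about 1 mm of blue's axis. Lowering.

move_arm(
  deltas=[
    [0,0.001,0.015,0,0,0,-1],
    [0,0,0.015,0,0,0,-1],
    [0,0,0.012,0,0,0,-1],
    [0,0,0.01,0,0,0,-1],
    [0,0,0.004,0,0,0,-1],
    [0,0,0.002,0,0,0,-1],
    [0,0,0,0,0,0,-1],
  ],
)

```text
clock: 13.7
position: [0.4794, -0.014, 0.0805]
ee_rot: [1.0, -0.0, 0.0, 0.0]
ft_force: [-0.2, 0.0, -1.1]
grip_width: 0.638
```

move_arm(
  deltas=[
    [0,0,0.001,0,0,0,-1],
    [0,0,0,0,0,0,-1],
  ],
)

```text
clock: 13.95
position: [0.4793, -0.014, 0.0794]
ee_rot: [1.0, -0.0, 0.0, 0.0]
ft_force: [0.7, 0.2, -1.7]
grip_width: 0.64
```

move_arm(
  deltas=[
    [0,0,0.001,0,0,0,-1],
    [0,0,0.0005,0,0,0,-1],
    [0,0,0,0,0,0,-1],
  ],
)

```text
clock: 14.32
position: [0.4795, -0.014, 0.0792]
ee_rot: [1.0, -0.0, 0.0, 0.0]
ft_force: [-8.2, -0.3, 15.4]
grip_width: 0.64
```

Contact at 15 N at the expected height. Releasing.

move_arm(
  deltas=[
    [0,0,-0.001,0,0,0,0],
    [0,0,0,0,0,0,1],
    [0,0,0,0,0,0,1],
    [0,0,0,0,0,0,1],
    [0,0,-0.02,0,0,0,1],
    [0,0,-0.04,0,0,0,1],
    [0,0,-0.05,0,0,0,1],
    [0,0,0,0,0,0,1],
  ],
)

```text
clock: 15.32
position: [0.4813, -0.0138, 0.1923]
ee_rot: [1.0, -0.0, 0.003, 0.001]
ft_force: [0.1, -0.0, -0.6]
grip_width: 0.996
```

Run:
```python
from h import *
o,p,d,W=wrist('6'); x=o['position']; print(x,o['ee_rot'],o['ft_force'])
print(held(p,d,W,(.479,-.013),.1055,.1145,'black'))
```

```text
[ 0.4812831  -0.01380801  0.19233335] [ 9.99994773e-01 -1.55815990e-04  3.18186307e-03  5.53101662e-04] [ 0.1416989  -0.04237045 -0.59864967]
(4350, array([478.9, -14.1,  27.4]), 'z med', np.float64(111.2), 'enc', ((478.6628723144531, -14.041436195373535), 27.904600143432617))
```

View pics/wrist6.png

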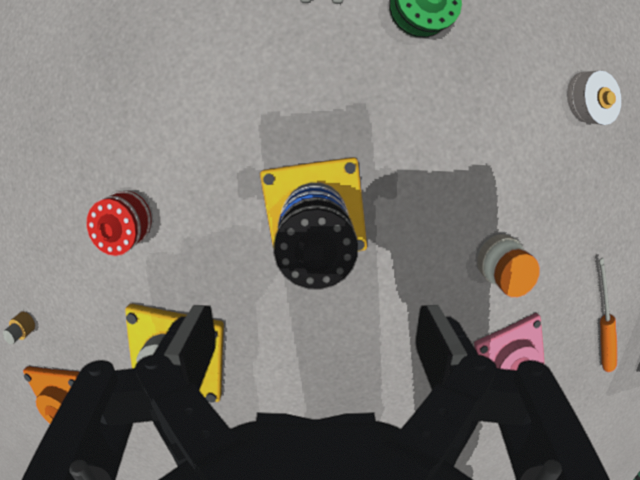

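Black is seated: shoulder at 111 mm (110 expected), centre (478.9, -14.1). Next is red.

move_arm(
  deltas=[
    [-0.0012,-0.038,0,0,0,0,1],
    [-0.0012,-0.038,0,0,0,0,1],
    [-0.0012,-0.038,0,0,0,0,1],
    [-0.0012,-0.038,0,0,0,0,1],
    [-0.0012,-0.038,0.02,0,0,0,1],
    [0,0,0.03,0,0,0,1],
    [0,0,0,0,0,0,1],
    [0,0,0,0,0,0,1],
  ],
)

```text
clock: 16.38
position: [0.4734, 0.1757, 0.1391]
ee_rot: [1.0, -0.0, -0.0, 0.0]
ft_force: [-0.1, 0.5, 0.8]
grip_width: 1.0
```

Run:
```python
from h import *
o,p,d,W=wrist('7'); x=o['position']; print(x,o['ee_rot'])
print(held(p,d,W,(.4735,.176),.036,.046,'red'))
```

```text
[0.47336271 0.17566345 0.13905504] [ 9.99999864e-01 -4.97006827e-04 -1.52241751e-04  3.47801338e-05]
(3987, array([473.7, 177.2,  27.6]), 'z med', np.float64(41.2), 'enc', ((473.5088806152344, 177.15818786621094), 28.097810745239258))
```

View pics/wrist7.png

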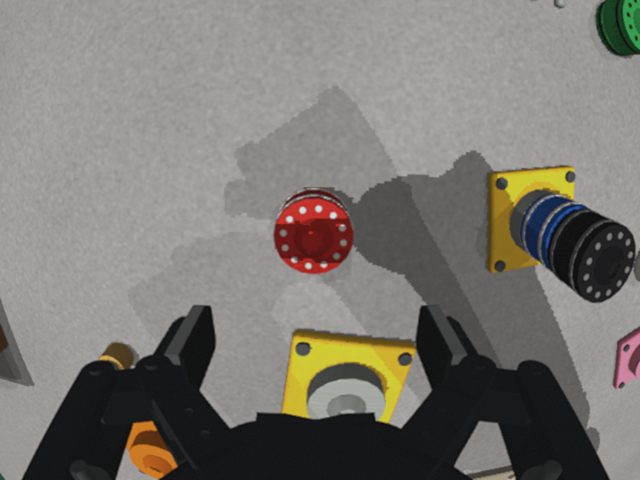

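Red is at (313,236) in the wrist view, measured at (0.4736, 0.1768). Grasping.

move_arm(
  deltas=[
    [0,-0.001,0.03,0,0,0,1],
    [0,0,0.035,0,0,0,1],
    [0,0,0.035,0,0,0,1],
    [0,0,0.02,0,0,0,1],
    [0,0,0.012,0,0,0,1],
    [0,0,0,0,0,0,1],
    [0,0,0,0,0,0,1],
  ],
)

```text
clock: 17.3
position: [0.474, 0.1773, 0.0078]
ee_rot: [1.0, -0.0, 0.001, -0.0]
ft_force: [-0.3, 0.7, -1.5]
grip_width: 1.004
```

move_arm(
  deltas=[
    [0,0,0,0,0,0,0.2],
    [0,0,0,0,0,0,-0.5],
    [0,0,0,0,0,0,-1],
    [0,0,0,0,0,0,-1],
    [0,0,0,0,0,0,-1],
  ],
)

```text
clock: 17.92
position: [0.4737, 0.1772, 0.0076]
ee_rot: [1.0, -0.0, 0.001, 0.0]
ft_force: [-1.2, -0.3, 7.4]
grip_width: 0.641
```

move_arm(
  deltas=[
    [0,0,-0.015,0,0,0,-1],
    [0,0,-0.035,0,0,0,-1],
    [0,0,-0.045,0,0,0,-1],
    [0,0,-0.045,0,0,0,-1],
    [0,0,-0.025,0,0,0,-1],
    [0,0,0,0,0,0,-1],
  ],
)

```text
clock: 18.68
position: [0.4741, 0.1775, 0.174]
ee_rot: [1.0, -0.0, 0.002, -0.0]
ft_force: [0.0, -0.6, -2.3]
grip_width: 0.641
```

move_arm(
  deltas=[
    [0.001,0.03,0,0,0,0,-1],
    [0.001,0.035,0,0,0,0,-1],
    [0.001,0.035,0,0,0,0,-1],
    [0.001,0.035,0,0,0,0,-1],
    [0.0015,0.03,0,0,0,0,-1],
    [0,0.025,0,0,0,0,-1],
    [0,0,0,0,0,0,-1],
    [0,0,0,0,0,0,-1],
    [0,0,0,0,0,0,-1],
  ],
)

```text
clock: 19.8
position: [0.4785, -0.0119, 0.1715]
ee_rot: [1.0, 0.001, -0.0, -0.0]
ft_force: [-0.3, 0.5, -1.9]
grip_width: 0.642
```

Run:
```python
from h import *
o,p,d,W=wrist('8'); x=o['position']; print(x,o['ee_rot'],o['ft_force'],o['grip_width'])
z=x[2]-.0076+.04
print(held(p,d,W,x[:2]+[.002,0],z-.004,z+.004,'red'))
```

```text
[ 0.47848019 -0.01186874  0.17152184] [ 9.99999730e-01  6.96351521e-04 -2.01269520e-04 -1.20736516e-04] [-0.34586642  0.45271233 -1.91659505] 0.6421752813082058
(11648, array([478.7, -11.9,  27.9]), 'z med', np.float64(205.0), 'enc', ((478.5821228027344, -11.60261344909668), 28.387283325195312))
```

View pics/wrist8.png

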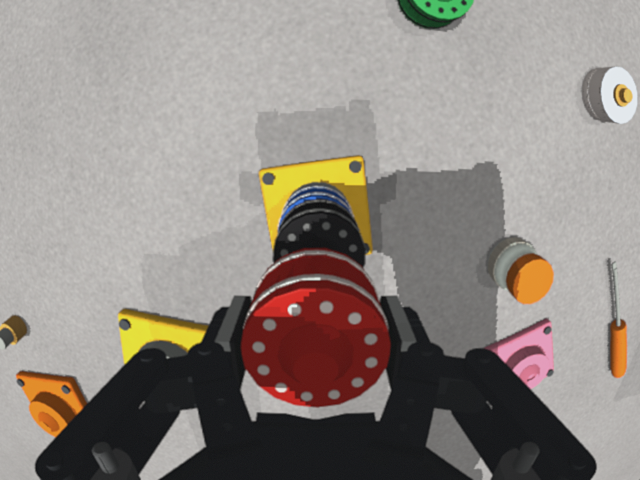

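Red is held level at (315,345), at (478.7, -11.9) against black at (478.9, -14.1). Correcting by 1 mm and lowering.

move_arm(
  deltas=[
    [0,0.001,0.013,0,0,0,-1],
    [0,0,0.015,0,0,0,-1],
    [0,0,0.011,0,0,0,-1],
    [0,0,0.008,0,0,0,-1],
    [0,0,0.004,0,0,0,-1],
    [0,0,0.002,0,0,0,-1],
    [0,0,0,0,0,0,-1],
  ],
)

```text
clock: 20.72
position: [0.4788, -0.0139, 0.1189]
ee_rot: [1.0, -0.0, 0.0, 0.0]
ft_force: [0.4, 0.8, -1.1]
grip_width: 0.643
```

move_arm(
  deltas=[
    [0,0,0.001,0,0,0,-1],
    [0,0,0,0,0,0,-1],
  ],
)

```text
clock: 20.98
position: [0.4788, -0.014, 0.1179]
ee_rot: [1.0, -0.0, 0.0, 0.0]
ft_force: [-0.7, 0.3, -2.3]
grip_width: 0.642
```

move_arm(
  deltas=[
    [0,0,0.001,0,0,0,-1],
    [0,0,0.0005,0,0,0,-1],
    [0,0,0,0,0,0,-1],
  ],
)

```text
clock: 21.35
position: [0.4793, -0.0139, 0.1177]
ee_rot: [1.0, -0.0, 0.001, 0.0]
ft_force: [-4.7, -0.2, 12.5]
grip_width: 0.64
```

move_arm(
  deltas=[
    [0,0,-0.001,0,0,0,0],
    [0,0,0,0,0,0,1],
    [0,0,0,0,0,0,1],
    [0,0,0,0,0,0,1],
    [0,0,-0.02,0,0,0,1],
    [0,0,-0.04,0,0,0,1],
    [0,0,-0.05,0,0,0,1],
    [0,0,0,0,0,0,1],
  ],
)

```text
clock: 22.35
position: [0.4806, -0.0138, 0.2308]
ee_rot: [1.0, -0.0, 0.003, 0.001]
ft_force: [0.6, 0.8, -1.1]
grip_width: 0.997
```

Run:
```python
from h import *
o,p,d,W=wrist('9'); x=o['position']; print(x,o['ee_rot'],o['ft_force'])
print(held(p,d,W,(.479,-.013),.1455,.1545,'red'))
```

```text
[ 0.48061938 -0.01375555  0.23081883] [ 9.99994896e-01 -1.12899903e-04  3.14385010e-03  5.58873053e-04] [ 0.56228705  0.84997286 -1.12047672]
(4258, array([479. , -13.9,  27.5]), 'z med', np.float64(151.2), 'enc', ((479.070068359375, -14.058365821838379), 28.006027221679688))
```

View pics/wrist9.png

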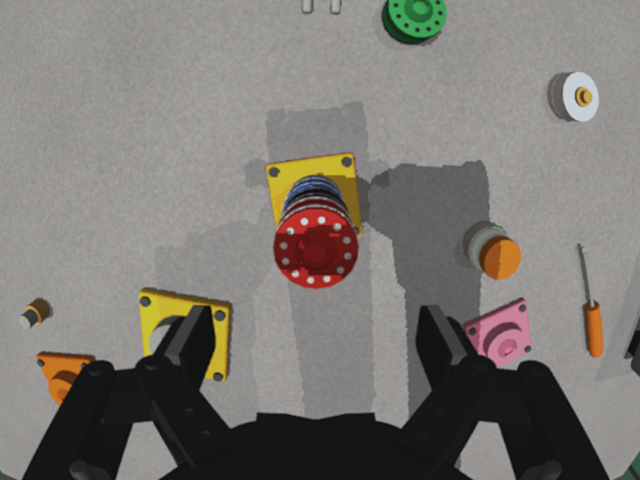

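Red is seated: shoulder at 151 mm (150 expected), centre (479.0, -13.9). Next is the white cap.

move_arm(
  deltas=[
    [0.016,0.036,0,0,0,0,1],
    [0.016,0.036,0,0,0,0,1],
    [0.016,0.036,0,0,0,0,1],
    [0.016,0.036,0,0,0,0,1],
    [0.016,0.036,0,0,0,0,1],
    [0.016,0.036,0.02,0,0,0,1],
    [0.016,0.036,0.03,0,0,0,1],
    [0.017,0.036,0.04,0,0,0,1],
    [0,0,0,0,0,0,1],
    [0,0,0,0,0,0,1],
  ],
)

```text
clock: 23.65
position: [0.6075, -0.3009, 0.1364]
ee_rot: [1.0, 0.0, -0.001, -0.001]
ft_force: [0.2, 0.5, 0.5]
grip_width: 0.998
```

Run:
```python
from h import *
o,p,d,W=wrist('10'); x=o['position']; print(x,o['ee_rot'])
print(circ(W,d,(.608,-.302),.027,.06,.04),circ(W,d,(.608,-.302),.035,.06,.04))
```

```text
[ 0.60746686 -0.30087604  0.13638014] [ 9.99999555e-01  2.63749719e-04 -5.38774678e-04 -7.28508132e-04]
(4704, array([ 608.2, -301.9]), 28.3, array([ 610.1, -302. ,   34.3])) (790, array([ 609.4, -299.7]), 21.4, array([ 609.9, -302. ,   40.4]))
```

View pics/wrist10.png

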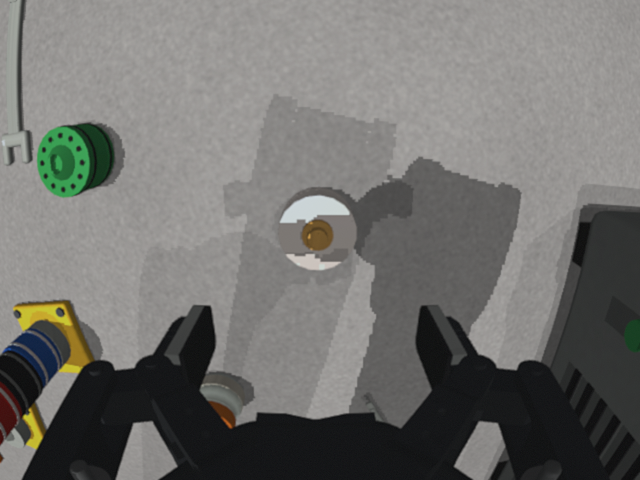

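The cap is at (317,233) in the wrist view, measured at (0.6082, -0.3019), well clear of the jar and green. Grasping.

move_arm(
  deltas=[
    [0,0.001,0.03,0,0,0,1],
    [0,0,0.035,0,0,0,1],
    [0,0,0.035,0,0,0,1],
    [0,0,0.02,0,0,0,1],
    [0,0,0.012,0,0,0,1],
    [0,0,0,0,0,0,1],
    [0,0,0,0,0,0,1],
  ],
)

```text
clock: 24.58
position: [0.6084, -0.3032, 0.0067]
ee_rot: [1.0, -0.0, 0.001, 0.0]
ft_force: [0.3, -0.4, -0.1]
grip_width: 0.998
```

move_arm(
  deltas=[
    [0,-0.001,0.003,0,0,0,1],
    [0,0,0,0,0,0,0.2],
    [0,0,0,0,0,0,-0.5],
    [0,0,0,0,0,0,-1],
    [0,0,0,0,0,0,-1],
    [0,0,0,0,0,0,-1],
  ],
)

```text
clock: 25.32
position: [0.6079, -0.3022, 0.0028]
ee_rot: [1.0, -0.0, 0.0, 0.0]
ft_force: [-1.1, 0.8, 5.9]
grip_width: 0.64
```

move_arm(
  deltas=[
    [0,0,-0.015,0,0,0,-1],
    [0,0,-0.035,0,0,0,-1],
    [0,0,-0.05,0,0,0,-1],
    [0,0,-0.05,0,0,0,-1],
    [0,0,-0.05,0,0,0,-1],
    [0,0,0,0,0,0,-1],
  ],
)

```text
clock: 26.08
position: [0.6095, -0.3024, 0.2079]
ee_rot: [1.0, -0.0, 0.004, 0.002]
ft_force: [0.6, 0.1, -2.0]
grip_width: 0.642
```

move_arm(
  deltas=[
    [-0.016,-0.036,0,0,0,0,-1],
    [-0.016,-0.036,0,0,0,0,-1],
    [-0.016,-0.036,0,0,0,0,-1],
    [-0.016,-0.036,0,0,0,0,-1],
    [-0.016,-0.036,0,0,0,0,-1],
    [-0.016,-0.036,0,0,0,0,-1],
    [-0.016,-0.036,0,0,0,0,-1],
    [-0.017,-0.036,0,0,0,0,-1],
    [0,0,0,0,0,0,-1],
    [0,0,0,0,0,0,-1],
  ],
)

```text
clock: 27.32
position: [0.4784, -0.0145, 0.2019]
ee_rot: [1.0, -0.0, -0.0, 0.0]
ft_force: [0.5, -0.2, -2.0]
grip_width: 0.636
```

move_arm(
  deltas=[
    [0,0,0,0,0,0,-1],
  ],
)

```text
clock: 27.45
position: [0.4787, -0.0149, 0.2019]
ee_rot: [1.0, -0.001, -0.0, -0.0]
ft_force: [0.2, -0.6, -2.0]
grip_width: 0.642
```

Run:
```python
from h import *
o,p,d,W=wrist('11'); x=o['position']; print(x,o['ee_rot'],o['ft_force'],o['grip_width'])
z=x[2]-.0028+.032
print(held(p,d,W,x[:2]+[.002,0],z-.004,z+.004,'white'))
```

```text
[ 0.47867997 -0.01490842  0.20194912] [ 9.99999526e-01 -9.10987568e-04 -3.37463555e-04 -6.63041880e-05] [ 0.2302744  -0.57867043 -1.95025842] 0.6416161409003242
(4307, array([479.4, -14.8,  27.8]), 'z med', np.float64(232.3), 'enc', ((479.31915283203125, -14.931537628173828), 28.263864517211914))
```

View pics/wrist11.png

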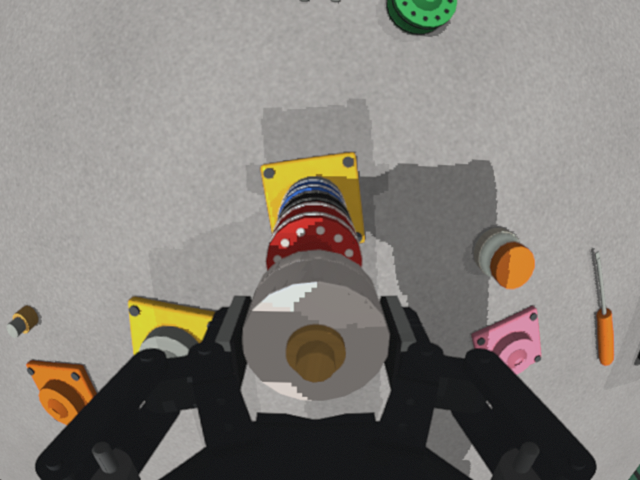

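The cap is held level at (315,330), at (479.4, -14.8) against red at (479.0, -13.9). Lowering.

move_arm(
  deltas=[
    [0,0,0.013,0,0,0,-1],
    [0,0,0.013,0,0,0,-1],
    [0,0,0.01,0,0,0,-1],
    [0,0,0.007,0,0,0,-1],
    [0,0,0.004,0,0,0,-1],
    [0,0,0.001,0,0,0,-1],
    [0,0,0,0,0,0,-1],
  ],
)

```text
clock: 28.38
position: [0.4788, -0.0139, 0.1545]
ee_rot: [1.0, -0.0, 0.0, 0.0]
ft_force: [-0.3, -0.5, -1.4]
grip_width: 0.638
```

move_arm(
  deltas=[
    [0,0,0.001,0,0,0,-1],
    [0,0,0,0,0,0,-1],
  ],
)

```text
clock: 28.62
position: [0.4787, -0.014, 0.1534]
ee_rot: [1.0, -0.0, 0.0, 0.0]
ft_force: [0.3, -0.5, -1.1]
grip_width: 0.637
```

move_arm(
  deltas=[
    [0,0,0.001,0,0,0,-1],
    [0,0,0.0005,0,0,0,-1],
    [0,0,0,0,0,0,-1],
  ],
)

```text
clock: 29.0
position: [0.4792, -0.0139, 0.1527]
ee_rot: [1.0, -0.0, 0.001, 0.0]
ft_force: [-2.7, -1.0, 7.1]
grip_width: 0.64
```

move_arm(
  deltas=[
    [0,0,0,0,0,0,0],
    [0,0,0,0,0,0,1],
    [0,0,0,0,0,0,1],
    [0,0,0,0,0,0,1],
    [0,0,-0.02,0,0,0,1],
    [0,0,-0.04,0,0,0,1],
    [0,0,-0.04,0,0,0,1],
    [0,0,0,0,0,0,1],
    [0,0,0,0,0,0,1],
  ],
)

```text
clock: 30.12
position: [0.4784, -0.014, 0.2511]
ee_rot: [1.0, -0.0, -0.0, 0.0]
ft_force: [-0.5, -0.2, 0.0]
grip_width: 0.995
```

Run:
```python
from h import *
o,p,d,W=wrist('12'); x=o['position']; print(x,o['ee_rot'],o['ft_force'])
print(held(p,d,W,(.479,-.013),.178,.187,'white'))
p,d=viewer.camera('scene'); cv2.imwrite('pics/scene12.png',cv2.resize(p[120:300,200:440],None,fx=3,fy=3)[:,:,::-1])
W=world('scene',d); print(circ(W,d,(.479,-.013),.17,.2,.04))
for k,(c,z) in dict(green=((.668,-.106),.02),tin=((.432,-.204),.02)).items(): print(k,circ(W,d,c,z,.07,.05))
```

```text
[ 0.4783979  -0.01403211  0.25113171] [ 9.99999927e-01 -1.95197712e-04 -3.21594248e-04  6.75819410e-05] [-0.50319423 -0.23967547  0.03215996]
(2323, array([480.1, -13.7,  27.7]), 'z med', np.float64(183.1), 'enc', ((480.03387451171875, -13.647350311279297), 28.002883911132812))
(505, array([480.5, -16.4]), 31.0, array([484.4,  -8.9, 183.4]))
green (563, array([ 668.9, -108.9]), 32.3, array([ 671.5, -100.9,   38.9]))
tin (424, array([ 432.1, -202.6]), 26.6, array([ 436.1, -198. ,   45.1]))
```

View pics/scene12.png

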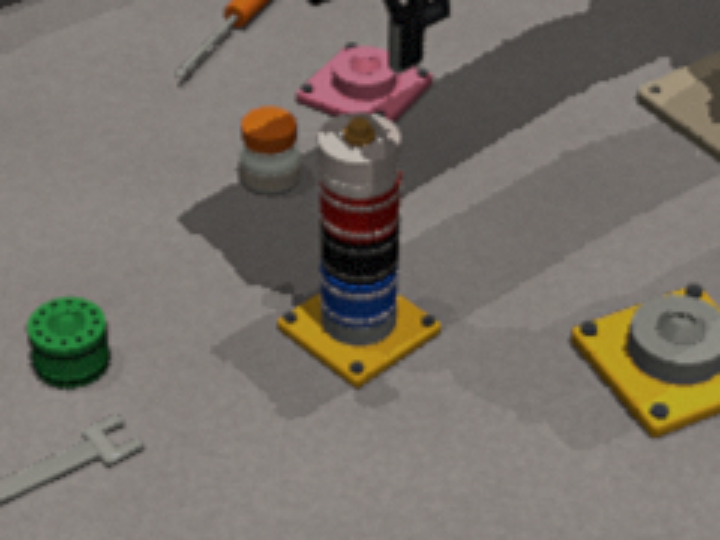

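View pics/wrist12.png

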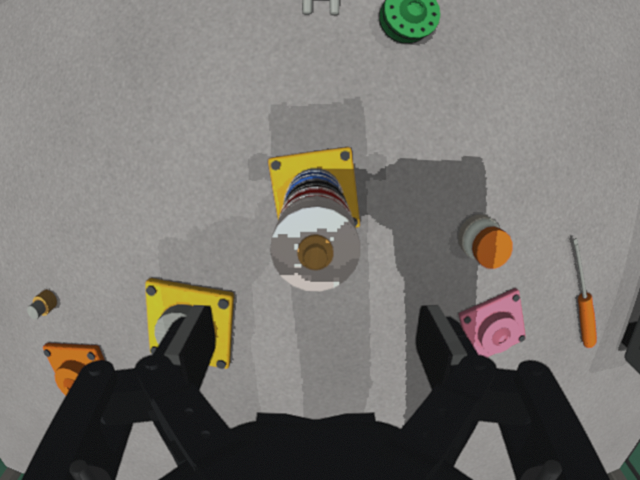

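The scene crop shows a straight tower on the small yellow base, with the blue stage at (360,295), black at (360,255), red at (360,213) and the cap at (358,155). The jar, green stage and spanner are where they were. The cap's body top measures 183 mm (182 expected) and is centred. The gripper is clear, so I'm handing in.

```bash
python3 -c "
from workcell import manip
print(manip.hand_in())"
```

```text
the job is handed in; nothing more can be done
None
```

The tower is assembled on the smaller yellow base (88 mm plate) and handed in at about 30 s of the 96 s allowed. From the bottom up it is blue, black, red and the white cap. I placed each part one at a time and lowered it until it touched, with about 7–26 N on the wrist. I looked again after each release.

**Height:** the shoulders measured z = 71, 111 and 151 mm, and the cap's body top 183 mm. The nominal values are 70, 110, 150 and 182 mm. The steady extra 1 mm is within the camera calibration.

**Position:** every centre was within about 1.5 mm of the part below, and the base axis is at about (0.479, -0.013) m.

**Surroundings:** the last scene picture shows the tower straight. The green stage, jar and spanner look unmoved, and the gripper is open and about 55 mm or more clear of the tower.

**Checks that failed or disagreed:**
- A top-camera check after placing blue found no blue pixels in the region it searched, probably because the arm hid it. I relied on the wrist camera for that part.
- The scene camera reads about 2–3 mm high overall.
- That camera's final circle fits for the cap, green stage and jar were loose (31, 32 and 27 mm radius against 28, 28 and 25 mm). They bound any movement only to a few millimetres.
- I checked the spanner by eye only.

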